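Put the blue marker on its rest at the wish-tree table

ROBOT

A 6-joint arm with a two-finger parallel gripper is mounted at the origin on the work surface. World frame = base frame: x ahead of the robot, y to its left, z up, the work surface at z = 0. Lengths are in m, angles in degrees, forces in N, time in s.
With the tool pointing down it reaches from about 0.4 to 0.825 m from the base axis. Payload 7 kg.
Tool frame: the origin (TCP) lies at the centre of the arm's flange, where the gripper is bolted on; the fingertips stand 178 mm ahead of it and the grasp point (between the pads) lies 159 mm ahead of it (ctrl.hold_point_z is the distance from the TCP to the grasp point, in m); z points along the fingers, y is the line along which they close (so a half turn about z gives the same grasp; the last joint's range is limited). The gripper opens to 88 mm and grips with 3 to 60 N. Pads are 19 mm wide; open, the fingers measure 130 mm over their backs; the gripper's body (78 mm by 193 mm) begins 47 mm behind the grasp point.
Start: joints at [-57.92, 20.546, 0.682, 0, -70.136, -16.507], TCP at [0.181, -0.65, 0.405] pointing down, gripper open.
Joint ranges: [-176.03, 176.03], [-82.01, 121.73], [-58.28, 71.71], [-173.87, 95.51], [-174.79, -0.11], [-173.66, 173.66]. Speed limits (degrees/s): [136.94, 136.94, 172.46, 180, 180, 180].

INTERFACE

Orientations are given as [roll, pitch, yaw] about the fixed x, y, z axes, in that order (R = Rz(yaw) Ry(pitch) Rx(roll)).
In Python, from plant import ctrl gives the robot as it stands.
- The arm moves only by the shell command python3 -m inch 'ROWS'. ROWS is JSON, one flat list of numbers, 7 for each row, row after row: the closure, from 0 (fully open) to 1 (shut), then the shift along the tool's x, y, z in mm, then the turn, a rotation vector about the tool's x, y, z in degrees. In form: [hand, x, y, z, wx, wy, wz, hand, x, y, z, wx, wy, wz, ...]. A call has 1 to 5 rows; each row is the pose to reach, as a shift and turn from the pose commanded when the call began, along the tool's axes at that moment; what a row does not reach only later rows make up. A row lasts 1/10 s, in which the tool goes at most 50 mm and 8.59 degrees, less where a joint would pass 70% of its speed; a pose out of reach is approached as far as the arm can. A call with a gripper value outside its range is refused whole. The fingers move at their own pace and stop on an object; the grip force is fixed at half the most. Time passes only in rows, so rows that repeat a pose let the fingers close. It gives the time, the measured TCP pose, the force, the opening and the grip force at its end, in the units of the state.
- ctrl.get_obs(): the state, without advancing time (a new reading comes with each control period).
- ctrl.snapshot(name): name is "scene" or "side" or "wrist"; returns a dict with "frame" (400x640x3 uint8, red, green, blue), "K" (3x3 intrinsics, pixels), "k1" (the pictures are not rectified: a ray, as slopes to the right and down, at radius r is drawn at 1 + k1 r^2 times it, then the intrinsics apply), "R" (3x3) and "t" (3): a world point X has camera coordinates R X + t. Camera axes: x right, y down, z forward; pixel columns grow to the right and rows downward; lengths in m; the calibration is good to about 2 mm. A picture is of the moment at which its call begins. There is no depth.
- ctrl.close_job(): hands the job in; it is judged then, once.
Trained networks look in a picture, given as the dict that the camera call returned (one of the last four; its "shot" number tells which), for a name from the list of things; names that differ only in an ending like _2 or _b are one class to them, and where a whole thing is asked for, a point or a joint stands for the part that bears it (a point fixed in the world has none). Each returns a list of dicts, best first, with "p" (0 to 1); they miss things now and then, are a little off and sometimes report something else, mostly with a low value. They report only what shows in the picture. A call takes as long as a camera call. They do not tell look-alikes from the thing itself.
- ctrl.recognise(picture, thing): "location" ([x, y, z] in m, in world coordinates, good to about 4 mm: the middle of the surface that is visible of it).
- ctrl.trace(picture, thing): "pixels" (400x640 bool, what is visible of it).
- ctrl.mark_of(picture, thing): "location" ([x, y, z] in m, in world coordinates, good to about 4 mm: a listed point, or the origin of a listed thing).
The state is a dict: "clock": time; "joint_pos": joint angles; "qvel": joint speeds; "tau": joint torques, N m; "tool_pos": TCP position; "orientation": TCP orientation; "force": force on the tool from outside, world axes, zero at the start; "moment": the same for the moment, N m; "opening": finger opening in m; "gripper_force": force on a finger pad.
Only numpy, scipy, OpenCV 4.12 (cv2) and the standard library are available. Lean on these libraries where they do the work, as an engineer would, in place of code of your own. Each camera call takes 0.05 s, during which the arm holds its last target. There are 200 camera calls.

TASK

Take the marker with the blue cap from among the loose markers and lay it across the empty wooden pen rest, level, in the saddles of both uprights and sticking out about equally at both ends (the cap may point either way). Set it down rather than dropping it, let go, and leave the green and purple markers lying where they are.

Things in the scene. Friction and masses are not known exactly. Their poses are not given: they have to be found in the camera images.
- marker_blue: Marker to place: orange hexagonal barrel 16 mm across flats, round BLUE cap 16 mm in diameter, 140 mm long, about 30 g, loose, lying on the table. Origin on its long axis at mid length (8 mm above the table); x along it towards the cap. Barrel x = -64 to +22 mm, cap to +70 mm: grip it across at the origin.
- pen_rest: Empty wooden rest (not the white one with a red marker), fixed. Origin: centre of its underside, on the table; z up. Base 96x64x8 mm; two upright plates at x = -40, +40 mm, 10 mm thick, 60 mm wide along y, open gap between. Each top: flat saddle at z = 60 mm, 40 mm wide, between 10 mm horns rising to z = 72 mm. The marker lies along x over both, axis at z = 68 mm.
- marker_green: Bystander: same marker with a GREEN cap, lying loose on the table; same size and axes. Leave alone.
- marker_purple: Bystander: same marker with a PURPLE cap, lying loose on the table; same size and axes. Leave alone.
Things that resemble listed ones, but are neither listed nor needed, are in the scene too. There is more than one size of the pen_rest; the one meant has the size given above.

How it is judged:
By the outcome, as a careful person would: the job done as asked, in the order asked, and still so for the second after the job is handed in, with the robot touching nothing.
It also fails if it takes over 35 s, if anything falls off the work surface, if the arm or the gripper's body presses on something with over 40 N, if the wrist force passes 120 N, or if a joint passes its speed limit or range.

## Working session

There is one attempt and no reset: what is moved stays moved. The work goes in short steps, Python scripts to look and compute and a shell command to move; the robot and the scene stay as the last step left them, time stands still between calls to the robot, and variables do not carry over. Pictures are saved under pics/ and viewed, at most 13 in all, crops included, and the job is handed in when it is done.

```bash
mkdir -p pics
cat > h.py <<'E'
import numpy as np, cv2
from plant import ctrl
from scipy.spatial.transform import Rotation as Ro
def save(s,n): cv2.imwrite('pics/'+n,s['frame'][:,:,::-1])
def proj(s,X):
    c=np.asarray(s['R'])@np.asarray(X)+np.asarray(s['t']); u=c[:2]/c[2]; u=u*(1+s['k1']*(u@u)); K=np.asarray(s['K'])
    return (K@np.r_[u,1])[:2]
def onz(s,px,z):
    K=np.asarray(s['K']); d=(np.linalg.inv(K)@np.r_[px,1])[:2]; u=d.copy()
    for _ in range(20): u=d/(1+s['k1']*(u@u))
    R=np.asarray(s['R']); t=np.asarray(s['t']); o=-R.T@t; r=R.T@np.r_[u,1]
    return o+r*(z-o[2])/r[2]
def totool(X,yaw=None):
    o=ctrl.get_obs(); R=Ro.from_euler('xyz',o['orientation'],degrees=True)
    return R.inv().apply(np.asarray(X)-o['tool_pos'])*1000
E
python3 - <<'E'
from h import *
np.set_printoptions(precision=3,suppress=True)
o=ctrl.get_obs(); print(o['tool_pos'],o['orientation'],o['clock'],o['opening'],ctrl.hold_point_z)
for n in ['scene','side']:
    s=ctrl.snapshot(n); save(s,n+'1.png')
    for th in ['marker_blue','pen_rest','marker_green','marker_purple']:
        for f in ('recognise','mark_of'):
            for d in getattr(ctrl,f)(s,th): print(n,th,f,np.array(d['location']),round(d['p'],2),proj(s,d['location']).round())
print(ctrl.get_obs()['clock'])
E
```

```text
[ 0.181 -0.65   0.404] [ 179.903   -0.01  -164.435] 0.0 0.08740602705020856 0.1593
scene marker_blue recognise [ 0.482 -0.3    0.015] 0.94 [185. 268.]
scene marker_blue recognise [ 0.485 -0.168  0.016] 0.15 [251. 247.]
scene marker_blue mark_of [ 0.474 -0.301  0.009] 0.77 [185. 267.]
scene pen_rest recognise [0.346 0.331 0.047] 0.95 [409. 144.]
scene pen_rest recognise [0.507 0.225 0.031] 0.76 [413. 193.]
scene pen_rest recognise [ 0.481 -0.3    0.016] 0.22 [185. 268.]
scene pen_rest mark_of [ 0.51   0.232 -0.   ] 0.88 [413. 203.]
scene pen_rest mark_of [0.339 0.156 0.002] 0.8 [352. 172.]
scene pen_rest mark_of [ 0.305  0.344 -0.   ] 0.78 [402. 149.]
scene pen_rest mark_of [ 0.472 -0.303  0.007] 0.36 [184. 268.]
scene marker_green recognise [ 0.512 -0.03   0.012] 0.92 [317. 235.]
scene marker_purple recognise [ 0.486 -0.171  0.018] 0.84 [250. 247.]
scene marker_purple mark_of [ 0.471 -0.168  0.007] 0.64 [249. 245.]
side marker_blue recognise [ 0.47  -0.295  0.013] 0.46 [306. 147.]
side marker_blue mark_of [ 0.475 -0.301  0.01 ] 0.59 [305. 146.]
side pen_rest recognise [0.511 0.241 0.011] 0.97 [262. 267.]
side pen_rest recognise [0.323 0.346 0.012] 0.87 [346. 312.]
side pen_rest recognise [0.342 0.167 0.009] 0.66 [340. 249.]
side pen_rest mark_of [0.508 0.229 0.005] 0.86 [265. 265.]
side pen_rest mark_of [0.3   0.34  0.002] 0.79 [358. 314.]
side pen_rest mark_of [ 0.341  0.154 -0.002] 0.68 [340. 248.]
side marker_green recognise [ 0.501 -0.025  0.015] 0.7 [284. 194.]
side marker_green mark_of [ 0.505 -0.025  0.007] 0.59 [283. 197.]
side marker_purple recognise [ 0.466 -0.165  0.013] 0.76 [302. 168.]
side marker_purple mark_of [ 0.47  -0.173  0.01 ] 0.62 [302. 168.]
0.9
```

View pics/scene1.png

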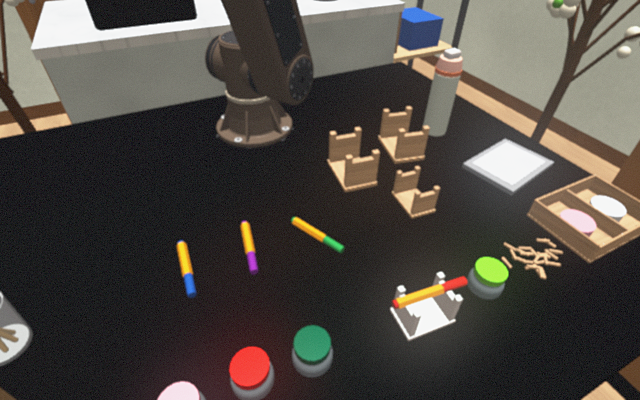

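View pics/side1.png

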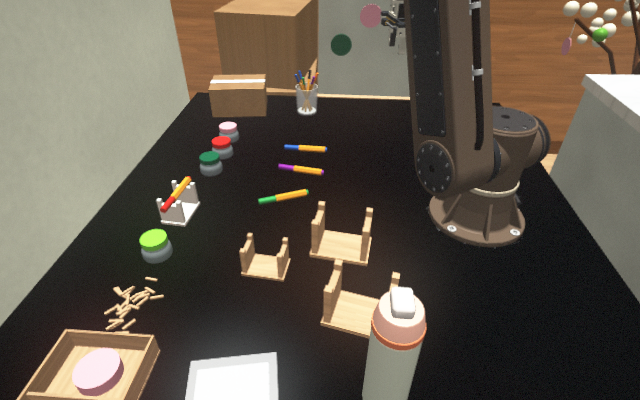

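Three wooden rests are candidates: A (352,172), B (402,149), C (413,203) in the scene view. I fit a parametric model to the traced silhouettes to measure their sizes.

```bash
cat > fit.py <<'E'
from h import *
from scipy.optimize import minimize
def box(x0,x1,y0,y1,z0,z1): return np.array([[x,y,z] for x in(x0,x1) for y in(y0,y1) for z in(z0,z1)])
def rest(L,W,H):
    b=[box(-L/2,L/2,-W/2,W/2,0,.008)]; w=W-.004
    for s in(-1,1):
        xa=s*(L/2-.008)
        b.append(box(xa-.005,xa+.005,-w/2,w/2,.008,H-.012))
        for q in(-1,1):
            y=sorted((q*w/2,q*(w/2-.010))); b.append(box(xa-.005,xa+.005,*y,.008,H))
    return b
def world(P,x,y,yaw):
    c,s=np.cos(yaw),np.sin(yaw); return P@np.array([[c,s,0],[-s,c,0],[0,0,1]])+[x,y,0]
def sil(s,boxes,pose,k=4):
    m=np.zeros((400*k,640*k),np.uint8)
    for b in boxes:
        p=np.array([proj(s,X) for X in world(b,*pose)]); cv2.fillConvexPoly(m,cv2.convexHull(np.round((p+.5)*k*16).astype(np.int32)),1,shift=4)
    return cv2.resize(m.astype(np.float32),(640,400),interpolation=cv2.INTER_AREA)
E
python3 - <<'E'
from fit import *
import pickle
S={n:ctrl.snapshot(n) for n in('scene','side')}
T={n:[(d['p'],d['pixels']) for d in ctrl.trace(S[n],'pen_rest')] for n in S}
pickle.dump((S,T),open('shots.pkl','wb'))
for n in T:
    for p,m in T[n]: ys,xs=np.where(m); print(n,round(p,2),m.sum(),xs.mean().round(),ys.mean().round())
s=S['scene']; c=s['frame'][95:225,315:450,::-1]; s2=S['side']; c2=s2['frame'][195:345,225:405,::-1]
a=cv2.resize(c,None,fx=3.3,fy=3.3,interpolation=2); b=cv2.resize(c2,(int(180*a.shape[0]/150)//1*1,a.shape[0]),interpolation=2)
im=np.hstack([a,b]); im=cv2.resize(im,None,fx=min(1,790/im.shape[1]),fy=min(1,790/im.shape[1])) if im.shape[1]>790 else im
cv2.imwrite('pics/rests.png',im)
for name,x,y in(('A',.34,.155),('B',.303,.342),('C',.509,.231)):
    V=[]
    for n in S:
        best=[(np.hypot(*(np.array(np.where(m)).mean(1)[::-1]-proj(S[n],[x,y,.03]))),m) for p,m in T[n]]
        best=[b for b in best if b[0]<20]
        if best and not(name=='B' and n=='side'): V.append((S[n],min(best,key=lambda b:b[0])[1].astype(np.float32)))
    def cost(v):
        e=0
        for s,m in V:
            q=sil(s,rest(v[3]*1e-3,v[4]*1e-3,v[5]*1e-3),(v[0]*1e-3,v[1]*1e-3,np.radians(v[2])),2); e+=1-np.minimum(q,m).sum()/np.maximum(q,m).sum()
        return e/len(V)
    R=[]
    c=min(((cost([x*1e3,y*1e3,a,96,64,72]),a) for a in range(-90,90,10)))[1]
    for a in(c,c+90):
        v0=np.array([x*1e3,y*1e3,a,90,62,70.]); sx=np.vstack([v0]+[v0+d*np.eye(6)[i] for i,d in enumerate([6,6,10,8,6,-6])])
        r=minimize(cost,v0,method='Nelder-Mead',options=dict(initial_simplex=sx,maxfev=350)); R.append((r.fun,r.x))
        print(name,len(V),round(r.fun,3),r.x.round(1))
E
```

```text
scene 0.92 1374 413.0 194.0
scene 0.89 1866 401.0 137.0
scene 0.82 2206 351.0 162.0
side 0.97 1510 264.0 262.0
side 0.84 2169 340.0 241.0
A 2 0.055 [340.5 151.7  -8.4 127.7  87.9  98.1]
A 2 0.055 [340.4 151.9 171.5 128.3  88.2  98.1]
B 1 0.055 [300.3 339.2 -12.3 125.4  85.2 101.3]
B 1 0.186 [298.8 340.   83.   77.8 129.6 100.7]
C 2 0.057 [504.3 230.9  -4.9  95.5  63.8  70.4]
C 2 0.057 [504.2 231.1  -4.3  95.2  64.5  70.5]
```

View pics/rests.png

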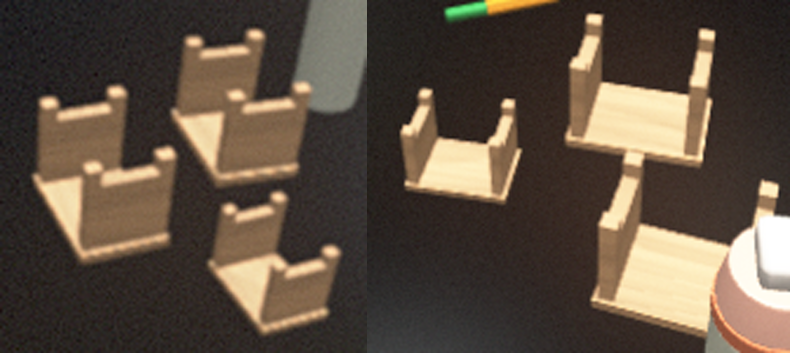

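Rest C, at scene (413,203), fits as about 95x64x70 mm; A and B are about 128x88x98 mm. C is therefore the empty rest meant, and the white one holds the red marker. Next I measure the blue marker's axis.

Run:
```python
from fit import *
np.set_printoptions(precision=4,suppress=True)
def mk(s,v):
    x,y,a=v[0]/1e3,v[1]/1e3,np.radians(v[2]); t=np.linspace(0,2*np.pi,8)[:-1]
    P=np.array([[l,.0085*np.cos(q),.008+.008*np.sin(q)] for l in(-.07,.07) for q in t]); return sil(s,[P],(x,y,a),4)
for th,x,y in(('marker_blue',474,-301),('marker_purple',471,-170)):
    V=[]
    for n in('scene','side'):
        s=ctrl.snapshot(n); d=ctrl.trace(s,th)
        d=[q for q in d if np.hypot(*(np.array(np.where(q['pixels'])).mean(1)[::-1]-proj(s,[x/1e3,y/1e3,.01])))<12]
        if d: V.append((s,d[0]['pixels'].astype(np.float32)))
        if th=='marker_blue' and n=='scene': cv2.imwrite('pics/mk.png',cv2.resize(s['frame'][205:305,160:360,::-1],None,fx=4,fy=4,interpolation=2))
    for vs in (V,V[:1],V[1:]):
        if not vs: continue
        c=lambda v:sum(1-np.minimum(q:=mk(s,v),m).sum()/np.maximum(q,m).sum() for s,m in vs)/len(vs)
        v0=np.array([x,y,0.]); r=minimize(c,v0,method='Nelder-Mead',options=dict(initial_simplex=np.vstack([v0,v0+[8,0,0],v0+[0,8,0],v0+[0,0,10]]),maxfev=120)); print(th,len(vs),round(r.fun,3),r.x)
print(totool([.475,-.300,.4]),ctrl.get_obs()['clock'])
w=ctrl.snapshot('wrist'); print('cam in world',-w['R'].T@w['t'], 'fwd',np.array(w['R'])[2], 'K',w['K'][0][0])
```

```text
marker_blue 1 0.139 [ 470.1579 -299.4669   -2.2358]
marker_blue 1 0.139 [ 470.1579 -299.4669   -2.2358]
marker_purple 1 0.155 [ 472.5461 -172.1902   -9.1073]
marker_purple 1 0.155 [ 472.5461 -172.1902   -9.1073]
[-377.0396  258.4659    4.6664] 1.5
cam in world [ 0.1063 -0.6718  0.3843] fwd [ 0.2827  0.0775 -0.9561] K 292.89429495842853
```

View pics/mk.png

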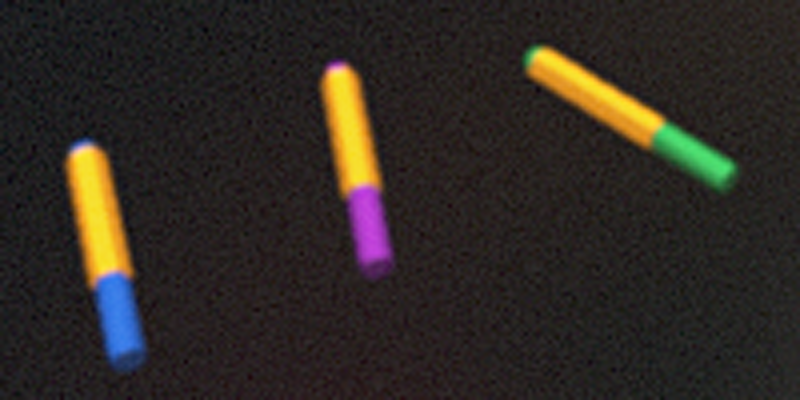

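The blue-capped marker is the left one, at scene (186,267). The purple one is at (251,247) and the green at (317,235). Moving above blue now.

```bash
python3 -m inch '[0,-373,258,20,0,0,17.6,0,-373,258,20,0,0,17.6,0,-373,258,20,0,0,17.6,0,-373,258,20,0,0,17.6,0,-373,258,20,0,0,17.6]'
python3 - <<'E'
from h import *
o=ctrl.get_obs(); print(totool([.472,-.300,.385]),o['orientation'],o['tool_pos'])
E
```

```text
clock: 2.05
tool_pos: [0.3395, -0.4594, 0.394]
orientation: [-180.0, 0.0, 178.0]
force: [1.3, -0.5, -0.5]
opening: 0.0879
gripper_force: 0.0
[-126.69794587  164.05343863    8.98288319] [-1.79978862e+02  2.58900110e-02  1.77953449e+02] [ 0.33952033 -0.45942076  0.39398615]
```

```bash
python3 -m inch '[0,-126,164,45,0,0,0,0,-126,164,45,0,0,0,0,-126,164,45,0,0,0,0,-126,164,45,0,0,0,0,-126,164,45,0,0,0]'
cat > near.py <<'E'
import sys
from fit import *
np.set_printoptions(precision=4,suppress=True)
s=ctrl.snapshot('wrist'); save(s,sys.argv[1]); o=ctrl.get_obs(); print(o['tool_pos'],o['orientation'],o['clock'])
hsv=cv2.cvtColor(s['frame'],cv2.COLOR_RGB2HSV)
for nm,lo,hi in(('orange',(8,120,110),(30,255,255)),('blue',(100,120,60),(125,255,255))):
    m=cv2.inRange(hsv,lo,hi); n,l,st,ce=cv2.connectedComponentsWithStats(m)
    for i in range(1,n):
        if st[i,4]>150:
            z=.012; pts=np.array([onz(s,p[::-1],z)[:2] for p in np.argwhere(l==i).astype(float)[::5]])
            c=pts.mean(0); w,v=np.linalg.eigh(np.cov(pts.T)); a=v[:,1]; q=(pts-c)@a
            print(nm,st[i],'ctr',c,'yaw',np.degrees(np.arctan2(a[1],a[0])),'ends',c+a*q.min(),c+a*q.max(),'len',np.ptp(q))
E
python3 near.py w1.png
```

```text
clock: 2.55
tool_pos: [0.4726, -0.2984, 0.3479]
orientation: [180.0, -0.0, 178.2]
force: [-0.3, 0.4, -1.2]
opening: 0.0876
gripper_force: 0.0
[ 0.4725 -0.2987  0.3479] [179.9748  -0.0368 178.1801] 2.6
orange [418 120  25  78 594] ctr [ 0.4515 -0.1753] yaw 170.66808295867474 ends [ 0.4952 -0.1825] [ 0.4107 -0.1686] len 0.08561005865879714
orange [307 123   5  80 326] ctr [ 0.4507 -0.3071] yaw 178.6268919712055 ends [ 0.4966 -0.3083] [ 0.4096 -0.3062] len 0.08706678840592975
orange [323 123   5  80 341] ctr [ 0.4504 -0.2911] yaw 179.68597448445632 ends [ 0.4972 -0.2913] [ 0.4101 -0.2908] len 0.08704637968836525
orange [434 123  21  78 164] ctr [ 0.4543 -0.159 ] yaw 170.25738407045657 ends [ 0.4978 -0.1665] [ 0.4139 -0.1521] len 0.08511311873274159
orange [525 154  25  68 637] ctr [ 0.4886 -0.0454] yaw -156.2603042616035 ends [ 0.5306 -0.0269] [ 0.4469 -0.0637] len 0.09144365396958695
orange [  0 222  30  41 805] ctr [ 0.5369 -0.6898] yaw 150.32149916451158 ends [ 0.565  -0.7058] [ 0.5136 -0.6766] len 0.05906659912025541
orange [152 257  27  52 460] ctr [ 0.5945 -0.4956] yaw 162.9581494368024 ends [ 0.6353 -0.5081] [ 0.5618 -0.4856] len 0.07686391926482947
orange [457 257  28  52 479] ctr [ 0.607  -0.1094] yaw -167.64155380275693 ends [ 0.6487 -0.1003] [ 0.5737 -0.1167] len 0.0767753516519363
orange [ 290  314  291   21 3565] ctr [ 0.6766 -0.1408] yaw 88.89912391485093 ends [ 0.6727 -0.3418] [0.6803 0.0537] len 0.39555052191295215
blue [309 204  17  40 260] ctr [ 0.5232 -0.3015] yaw 179.55918787640243 ends [ 0.5479 -0.3017] [ 0.499  -0.3014] len 0.048861315022098964
```

View pics/w1.png

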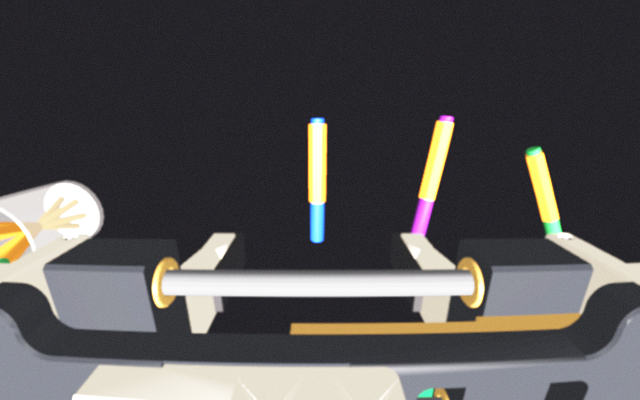

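The wrist view shows the blue marker between the open fingers, at pixels (317,118) to (317,241). Its origin is about (0.476, -0.300) with yaw -1.9°. Descending.

```bash
python3 -m inch '[0,-3.5,-1.4,50,0,0,0,0,-3.5,-1.4,100,0,0,0,0,-3.5,-1.4,135,0,0,0,0,-3.5,-1.4,150,0,0,0,0,-3.5,-1.4,157,0,0,0]'; python3 near.py w2.png | head -4
```

```text
clock: 3.1
tool_pos: [0.473, -0.3036, 0.19]
orientation: [180.0, -0.2, 177.9]
force: [-0.1, -0.1, -0.5]
opening: 0.0877
gripper_force: 0.0
[ 0.4732 -0.3036  0.1901] [179.9707  -0.1428 177.9296] 3.15
orange [ 514  132   57  108 2344] ctr [ 0.4418 -0.1733] yaw 170.8193548353963 ends [ 0.4745 -0.1786] [ 0.4112 -0.1684] len 0.0641353501903009
orange [552 136  36  97 232] ctr [ 0.4403 -0.1561] yaw 170.7657308142497 ends [ 0.4703 -0.161 ] [ 0.4131 -0.1517] len 0.05792785434460549
orange [ 308  138   37  134 2179] ctr [ 0.4483 -0.299 ] yaw 177.73925753808862 ends [ 0.4903 -0.3007] [ 0.4102 -0.2975] len 0.08015250956447263
```

View pics/w2.png

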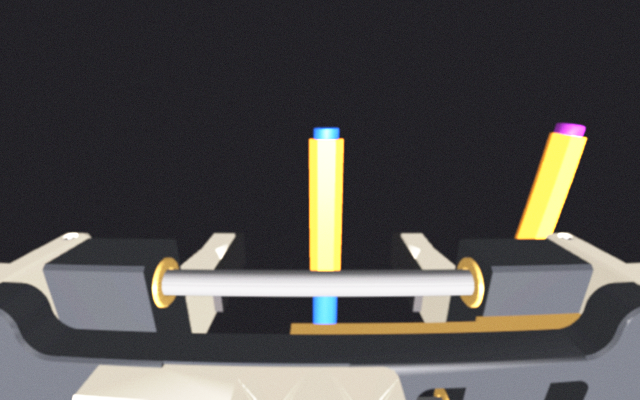

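The marker is centred between the fingers to within 4 mm. I correct that, lower 8 mm and close.

```bash
python3 -m inch '[0,-3.3,3.7,5,0,0,0,0,-3.3,3.7,8,0,0,0,0,-3.3,3.7,8,0,0,0]'; python3 -m inch '[1,0,0,0,0,0,0,1,0,0,0,0,0,0,1,0,0,0,0,0,0,1,0,0,0,0,0,0,1,0,0,0,0,0,0]'
```

```text
clock: 3.45
tool_pos: [0.4776, -0.2995, 0.1844]
orientation: [-180.0, 0.1, 178.0]
force: [-0.5, -0.6, -0.7]
opening: 0.0874
gripper_force: 0.0
clock: 3.95
tool_pos: [0.4773, -0.2995, 0.1839]
orientation: [-180.0, 0.0, 178.0]
force: [0.0, -0.2, -0.1]
opening: 0.0532
gripper_force: 0.0
```

The tips are still 6 mm above the table, so I lower 3.5 mm while the fingers finish closing.

```bash
python3 -m inch '[0.4,0,0,3.5,0,0,0,0.4,0,0,3.5,0,0,0,1,0,0,3.5,0,0,0]'; python3 -m inch '[1,0,0,0,0,0,0,1,0,0,0,0,0,0,1,0,0,0,0,0,0,1,0,0,0,0,0,0,1,0,0,0,0,0,0]';python3 -m inch '[1,0,0,0,0,0,0,1,0,0,0,0,0,0,1,0,0,0,0,0,0,1,0,0,0,0,0,0]'
```

```text
clock: 4.25
tool_pos: [0.4772, -0.2995, 0.1801]
orientation: [180.0, -0.0, 178.0]
force: [-0.3, -0.6, 0.0]
opening: 0.049
gripper_force: 0.0
clock: 4.75
tool_pos: [0.4773, -0.2995, 0.1804]
orientation: [-180.0, 0.0, 178.0]
force: [-0.1, -0.1, 0.8]
opening: 0.0168
gripper_force: 30.0
clock: 5.15
tool_pos: [0.4773, -0.2995, 0.1804]
orientation: [-180.0, 0.0, 178.0]
force: [0.5, 0.0, 0.8]
opening: 0.0168
gripper_force: 30.0
```

```bash
python3 -m inch '[1,0,0,-20,0,0,0,1,0,0,-60,0,0,0,1,0,0,-100,0,0,0,1,0,20,-120,0,0,0,1,0,60,-125,0,0,0]'
python3 - <<'E'
from h import *
o=ctrl.get_obs(); print(totool([.505,.231,.305]),o['orientation'],o['tool_pos'])
E
```

```text
clock: 5.65
tool_pos: [0.4802, -0.2404, 0.3082]
orientation: [-179.9, 0.3, 177.8]
force: [0.5, 0.4, -1.4]
opening: 0.0169
gripper_force: 30.0
[ -6.98835311 472.03945637   2.65748236] [-179.93591341    0.27764646  177.83630336] [ 0.48017972 -0.24043522  0.30815157]
```

```bash
python3 -m inch '[1,-1,50,0,0,0,0.5,1,-2,100,0,0,0,1,1,-3,150,0,0,0,1.5,1,-4,200,0,0,0,2,1,-4,250,0,0,0,2.4]'
python3 - <<'E'
from h import *
o=ctrl.get_obs(); print(totool([.505,.231,.305]),o['orientation'],o['tool_pos'])
E
```

```text
clock: 6.15
tool_pos: [0.4919, 0.0121, 0.3056]
orientation: [180.0, 0.0, 175.6]
force: [1.9, 1.0, -0.2]
opening: 0.0168
gripper_force: 30.0
[  3.93203317 219.28981994   0.64641421] [1.79982803e+02 3.21254649e-02 1.75550067e+02] [0.4919056  0.01206599 0.3055828 ]
```

```bash
python3 -m inch '[1,1,50,0,0,0,0,1,2,100,0,0,0,0,1,3,150,0,0,0,0,1,4,195,0,0,0,0,1,4,219,0,0,0,0]'; python3 -m inch '[1,0,0,0,0,0,0,1,0,0,0,0,0,0]'
python3 - <<'E'
from fit import *
import pickle
np.set_printoptions(precision=4,suppress=True)
o=ctrl.get_obs(); print(o['tool_pos'],o['orientation'])
W=ctrl.snapshot('wrist'); save(W,'w3.png')
S={n:ctrl.snapshot(n) for n in('scene','side')}
a=cv2.resize(S['scene']['frame'][110:240,330:490,::-1],None,fx=2.4,fy=2.4); b=cv2.resize(S['side']['frame'][170:300,180:340,::-1],None,fx=2.4,fy=2.4)
cv2.imwrite('pics/pre.png',np.vstack([np.hstack([a,b]),cv2.resize(W['frame'][100:,:,::-1],None,fx=.6,fy=.6)[:, :768] if 0 else np.hstack([cv2.resize(W['frame'][150:,:,::-1],(640,250)),np.zeros((250,128,3),np.uint8)])]))
for d in ctrl.mark_of(W,'pen_rest')+ctrl.mark_of(W,'marker_blue'): print(d['location'],d['p'])
pickle.dump(W,open('w3.pkl','wb')); print(ctrl.get_obs()['clock'])
E
```

```text
clock: 6.65
tool_pos: [0.505, 0.2321, 0.3053]
orientation: [180.0, 0.0, 175.7]
force: [-0.0, -0.3, -0.1]
opening: 0.0167
gripper_force: 30.0
clock: 6.85
tool_pos: [0.5049, 0.2292, 0.3049]
orientation: [-180.0, -0.0, 175.6]
force: [-0.5, 0.3, -0.1]
opening: 0.0167
gripper_force: 30.0
[0.5049 0.2292 0.3049] [-179.9628   -0.0443  175.6397]
[0.3421, 0.1567, -0.0041] 0.91
[0.5011, 0.228, 0.1308] 0.72
7.1
```

View pics/pre.png

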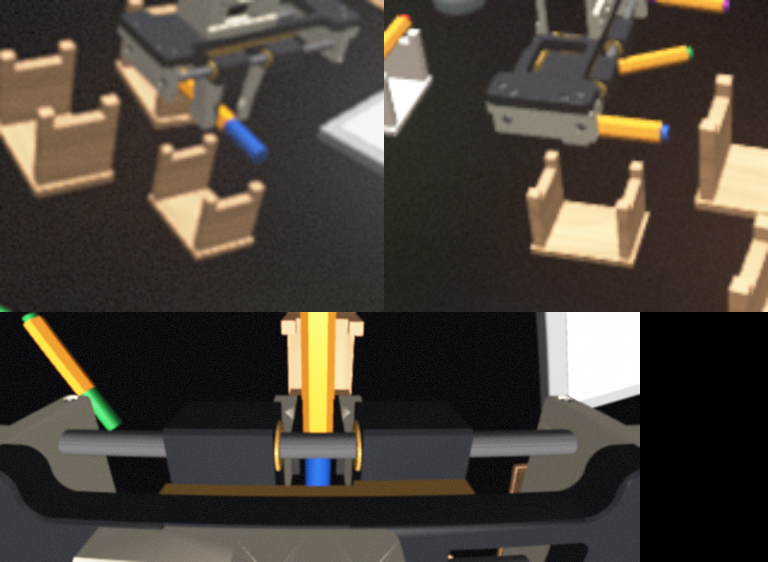

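The marker is held level above rest C. The scene crop puts the cap end at about (439,173), the side crop puts the tail at about (297,225), and the wrist view shows the marker within the horns. I compare these with the projected model.

Run:
```python
from fit import *
import pickle
S,T=pickle.load(open('shots.pkl','rb')); W=pickle.load(open('w3.pkl','rb'))
M={'scene':T['scene'][0][1].astype(np.float32),'side':T['side'][0][1].astype(np.float32)}
B=rest(.096,.064,.072)
for vs in(('scene','side'),('scene',),('side',)):
    c=lambda v:sum(1-np.minimum(q:=sil(S[n],B,(v[0]/1e3,v[1]/1e3,np.radians(v[2])),4),M[n]).sum()/np.maximum(q,M[n]).sum() for n in vs)
    v0=np.array([504,231,-5.]); r=minimize(c,v0,method='Nelder-Mead',options=dict(initial_simplex=np.vstack([v0,v0+[6,0,0],v0+[0,6,0],v0+[0,0,6]]),maxfev=120)); print(vs,round(r.fun,3),r.x.round(2))
    if len(vs)==2: p=(r.x[0]/1e3,r.x[1]/1e3,np.radians(r.x[2]))
ax=np.array([.5049,.2292,.1325]); u=np.array([np.cos(np.radians(-4.36)),np.sin(np.radians(-4.36)),0])
print('cap scene',proj(S['scene'],ax+.07*u),'tail side',proj(S['side'],ax-.07*u),'tail wrist',proj(W,ax-.07*u))
im=W['frame'][:,:,::-1].copy()
for b in B:
    h=cv2.convexHull(np.array([proj(W,X) for X in world(b,*p)]).astype(np.int32)); cv2.polylines(im,[h],True,(0,255,0),1)
cv2.polylines(im,[np.array([proj(W,ax-.07*u),proj(W,ax)]).astype(np.int32)],False,(0,0,255),1)
cv2.imwrite('pics/ov.png',cv2.resize(im[50:270,200:440],None,fx=2.6,fy=2.6))
```

```text
('scene', 'side') 0.123 [504.12 231.52  -5.1 ]
('scene',) 0.066 [504.44 230.29  -4.93]
('side',) 0.047 [504.38 232.35  -5.85]
cap scene [440.35369624 175.83017659] tail side [295.2934989  224.83595724] tail wrist [318.23207803 124.29369895]
```

View pics/ov.png

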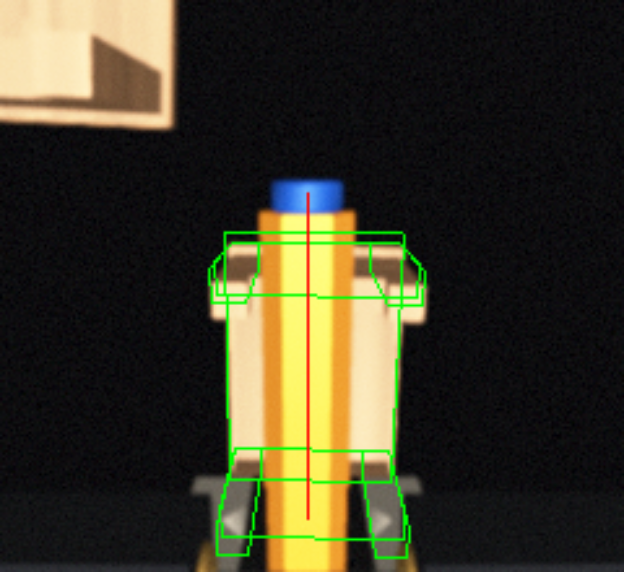

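The wrist overlay puts the rest about 3 mm further out in x, and the marker sits about 3 mm back in the grip. I shift +5 mm in x and +3 mm in y, turn 0.6°, and lower.

```bash
python3 -m inch '[1,-4.6,3.2,0,0,0,0.6,1,-4.6,3.2,15,0,0,0.6,1,-4.6,3.2,32,0,0,0.6,1,-4.6,3.2,44,0,0,0.6,1,-4.6,3.2,48,0,0,0.6]'; python3 -m inch '[1,0,0,0,0,0,0,1,0,0,0,0,0,0]'
python3 - <<'E'
from fit import *
W=ctrl.snapshot('wrist'); S={n:ctrl.snapshot(n) for n in('scene','side')}
a=cv2.resize(S['scene']['frame'][140:220,380:460,::-1],(400,400)); b=cv2.resize(S['side']['frame'][210:290,220:300,::-1],(400,400))
cv2.imwrite('pics/low.png',np.vstack([np.hstack([a,b]),np.hstack([cv2.resize(W['frame'][90:200,240:400,::-1],(290,200)),np.zeros((200,510,3),np.uint8)])]))
E
```

```text
clock: 7.6
tool_pos: [0.5099, 0.2312, 0.256]
orientation: [-179.9, -0.1, 174.9]
force: [0.2, -1.2, -0.7]
opening: 0.0165
gripper_force: 30.0
clock: 7.8
tool_pos: [0.5103, 0.2318, 0.2578]
orientation: [180.0, 0.0, 175.0]
force: [0.5, -0.1, 0.3]
opening: 0.0163
gripper_force: 30.0
```

View pics/low.png

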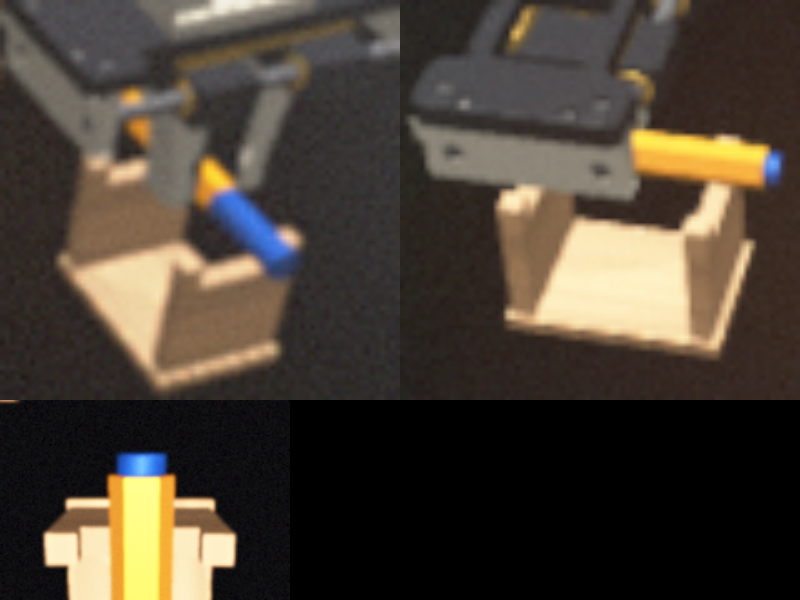

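The marker is centred between the horns in the wrist crop (marker 141, rest 140) and is just above the saddles. Lowering to contact.

```bash
python3 -m inch '[1,0,0,6,0,0,0,1,0,0,11,0,0,0,1,0,0,14,0,0,0,1,0,0,15,0,0,0,1,0,0,15,0,0,0]'; python3 -m inch '[1,0,0,1,0,0,0,1,0,0,1,0,0,0]';python3 -m inch '[1,0,0,1,0,0,0,1,0,0,1,0,0,0]'
```

```text
clock: 8.45
tool_pos: [0.51, 0.2316, 0.242]
orientation: [-180.0, -0.0, 175.0]
force: [-0.4, 0.1, -0.4]
opening: 0.0172
gripper_force: 30.0
clock: 8.65
tool_pos: [0.51, 0.2316, 0.2413]
orientation: [-180.0, 0.0, 175.0]
force: [1.1, -0.4, -0.4]
opening: 0.0169
gripper_force: 30.0
clock: 8.85
tool_pos: [0.5101, 0.2316, 0.2404]
orientation: [180.0, 0.0, 175.0]
force: [0.3, 0.1, 0.3]
opening: 0.017
gripper_force: 30.0
```

```bash
python3 -m inch '[1,0,0,0.7,0,0,0,1,0,0,0.7,0,0,0]';python3 -m inch '[1,0,0,0.7,0,0,0,1,0,0,0.7,0,0,0]'
python3 - <<'E'
from fit import *
W=ctrl.snapshot('wrist'); S={n:ctrl.snapshot(n) for n in('scene','side')}
a=cv2.resize(S['scene']['frame'][140:220,380:460,::-1],(400,400)); b=cv2.resize(S['side']['frame'][210:290,220:300,::-1],(400,400))
cv2.imwrite('pics/dn.png',np.vstack([np.hstack([a,b]),np.hstack([cv2.resize(W['frame'][90:200,240:400,::-1],(290,200)),np.zeros((200,510,3),np.uint8)])]))
E
```

```text
clock: 9.05
tool_pos: [0.5101, 0.2317, 0.2402]
orientation: [180.0, 0.0, 175.0]
force: [-1.7, -1.1, 5.8]
opening: 0.0167
gripper_force: 30.0
clock: 9.25
tool_pos: [0.5101, 0.2317, 0.2401]
orientation: [180.0, 0.0, 175.0]
force: [-3.8, -1.1, 10.9]
opening: 0.0166
gripper_force: 30.0
```

View pics/dn.png

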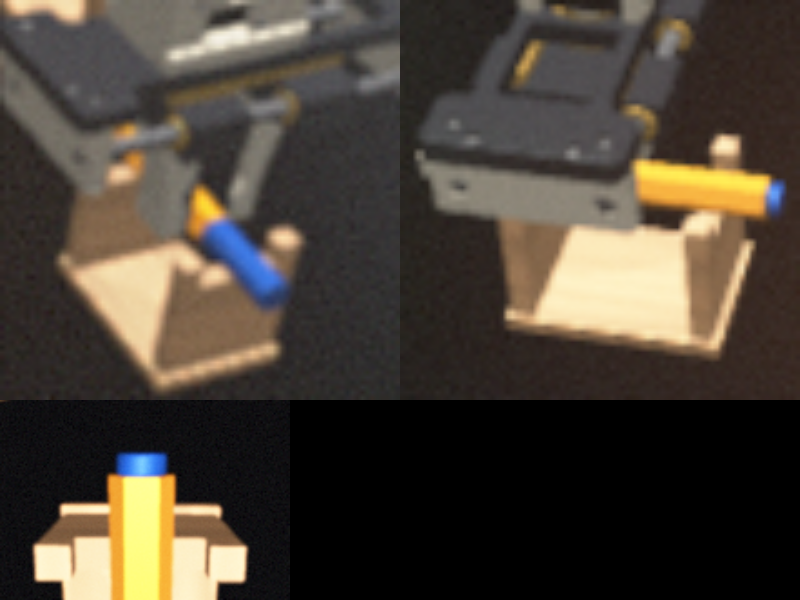

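Contact is at the expected height with 11 N, and the marker lies between the horns at both ends. I check the end positions before release.

```bash
python3 -m inch '[1,0,0,-1,0,0,0,1,0,0,-1,0,0,0]'
python3 - <<'E'
from h import *
a=ctrl.snapshot('side'); b=ctrl.snapshot('scene'); w=ctrl.snapshot('wrist')
print('tail',onz(a,[295,249.2],.068),'cap',onz(b,[434.4,197.6],.068))
# wrist: tail top rim row, near/far upright (x=-40 plate) horn top outer edge
print('tail wrist rim',onz(w,[240+141*160/290,90+(453-400)*.55],.076),'horn top outer/inner edge',onz(w,[240+53*160/290,90+(545-400)*.55],.072))
for x in(.504,.508):
  for l,X in(('horn-out',[-.045,.03,.072]),('horn-in',[-.035,.03,.072]),('base-end',[-.048,.032,.008]),('hornL-in',[-.035,-.03,.072])):
    c,s=np.cos(-.089),np.sin(-.089); print(x,l,proj(w,[x+c*X[0]-s*X[1],.2315+s*X[0]+c*X[1],X[2]]))
for d in ctrl.mark_of(a,'marker_blue')[:1]+ctrl.mark_of(b,'marker_blue')[:1]+ctrl.mark_of(w,'marker_blue')[:1]: print(d)
E
```

```text
clock: 9.6
tool_pos: [0.5101, 0.2317, 0.2403]
orientation: [180.0, 0.0, 175.0]
force: [-1.2, -0.1, 5.7]
opening: 0.0166
gripper_force: 30.0
tail [0.43681708 0.23834199 0.068     ] cap [0.57120973 0.22809884 0.068     ]
tail wrist rim [0.4377849  0.23801295 0.076     ] horn top outer/inner edge [0.46084667 0.21090938 0.072     ]
0.504 horn-out [375.33289467 162.43760931]
0.504 horn-in [374.24497521 181.45870377]
0.504 base-end [361.56136594 142.28627557]
0.504 hornL-in [258.96509104 181.37721538]
0.508 horn-out [375.58593125 170.10229238]
0.508 horn-in [374.49142983 188.84273795]
0.508 base-end [361.82229149 147.85550357]
0.508 hornL-in [260.07508696 188.75769393]
{'location': [0.5039, 0.2293, 0.0694], 'p': 0.58}
{'location': [0.5026, 0.2336, 0.0655], 'p': 0.92}
```

All three views agree that the marker is centred: the wrist puts the tail at -70 mm, and the side and scene ends come out symmetric at ±67 mm. Releasing, then retreating straight up.

```bash
python3 -m inch '[0.5,0,0,0,0,0,0,0.5,0,0,0,0,0,0,0.5,0,0,0,0,0,0,0.5,0,0,0,0,0,0,0.5,0,0,0,0,0,0]'; python3 -m inch '[0.5,0,0,-10,0,0,0,0.5,0,0,-30,0,0,0,0.5,0,0,-60,0,0,0,0.5,0,0,-100,0,0,0,0.5,0,0,-130,0,0,0]'
python3 -m inch '[0.5,30,-50,-10,0,0,0,0.5,60,-100,-20,0,0,0,0.5,60,-150,-20,0,0,0,0.5,60,-180,-20,0,0,0,0.5,60,-200,-20,0,0,0]'
python3 - <<'E'
from fit import *
S={n:ctrl.snapshot(n) for n in('scene','side')}
a=cv2.resize(S['scene']['frame'][140:220,380:460,::-1],(400,400)); b=cv2.resize(S['side']['frame'][210:290,220:300,::-1],(400,400))
cv2.imwrite('pics/end.png',np.vstack([np.hstack([a,b]),np.hstack([cv2.resize(S['scene']['frame'][:,:,::-1],(320,200)),cv2.resize(S['side']['frame'][:,:,::-1],(320,200)),np.zeros((200,160,3),np.uint8)])]))
E
```

```text
clock: 10.4
tool_pos: [0.51, 0.2316, 0.2398]
orientation: [-180.0, -0.0, 175.0]
force: [-0.4, 0.0, -0.7]
opening: 0.0434
gripper_force: 0.0
clock: 10.9
tool_pos: [0.5101, 0.2316, 0.3731]
orientation: [179.9, 0.1, 175.0]
force: [0.8, 0.5, -0.3]
opening: 0.0435
gripper_force: 0.0
clock: 11.4
tool_pos: [0.4311, 0.0349, 0.3913]
orientation: [179.9, 0.1, 174.9]
force: [0.6, 0.2, 0.2]
opening: 0.0437
gripper_force: 0.0
```

View pics/end.png

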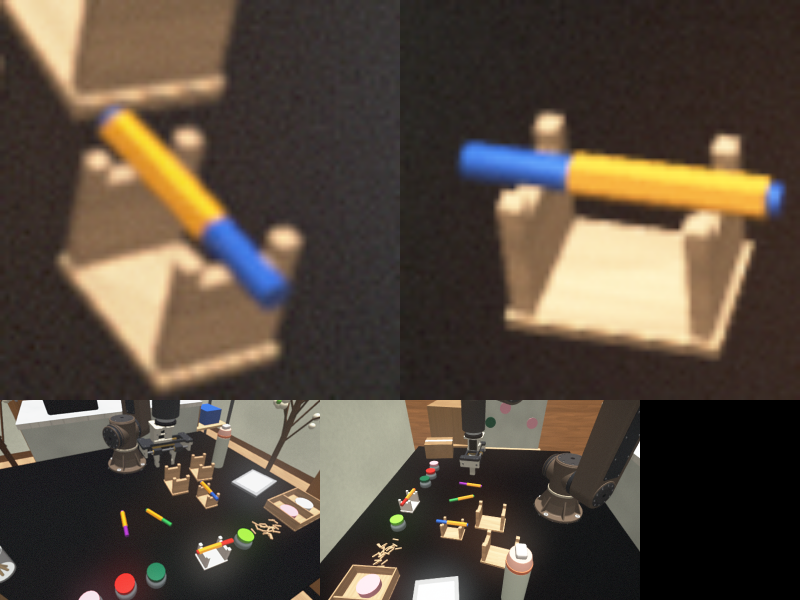

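The marker lies level in both saddles with even overhang (side crop ends at x=462 and 783). Green and purple are undisturbed and the gripper is clear.

```bash
python3 -c "
from plant import ctrl
print(ctrl.close_job())"
```

```text
the job is handed in; nothing more can be done
None
```

The blue-capped marker was set down and released across the 96x64 mm wooden rest, level in both saddles and sticking out about equally at both ends; green and purple were left where they lay, and the job was handed in at about 11.5 s.

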